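Hold the matching cell in the sample beam

ROBOT

A 7-joint arm with a two-finger parallel gripper is mounted at the origin on a cart in front of the work surface, level with it; the furniture and walls round the work are solid. World frame = base frame: x ahead of the robot, y to its left, z up, the work surface at z = 0. Lengths are in m, angles in rad, forces in N, time in s.
With the tool pointing down it reaches from about 0.35 to 0.9 m from the base axis. Payload 7.2 kg.
Tool frame: the origin (TCP) lies between the finger pads, 19 mm behind the fingertips; this is the grasp point; z points along the fingers, y is the line along which they close (so a half turn about z gives the same grasp; the last joint's range is limited). The gripper opens to 85 mm and grips with 20 to 120 N. Pads are 22 mm wide; open, the fingers measure 114 mm over their backs; the gripper's body (76 mm by 85 mm) begins 54 mm behind the grasp point. The pads swing forward as they close: fully open they stand 13 mm farther back than shut.
Start: joints at [1.184, 0.411, -0.013, 1.596, 0.006, 1.134, -0.082], TCP at [0.196, -0.594, 0.25] pointing down, gripper open.
Joint ranges: [-2.95, 2.95], [-0.29, 1.99], [-1.47, 1.44], [0.14, 2.54], [-1.03, 4.17], [0.13, 1.85], [-2.86, 2.86]. Speed limits (rad/s): [2.39, 2.39, 3.01, 3.01, 3.14, 3.14, 3.14].

INTERFACE

Orientations are given as [roll, pitch, yaw] about the fixed x, y, z axes, in that order (R = Rz(yaw) Ry(pitch) Rx(roll)).
In Python, from workcell import r gives the robot as it stands. The module is installed in compiled form; this text tells all that it offers.
- The arm moves only by the tool drive_tool, never from a script. Its argument "commands" is a list of rows, each an object with "slide": the shift along the tool's x, y, z in cm, a list of three; "angular": the turn, a rotation vector about the tool's x, y, z in rad, a list of three; "hand": the closure, from -1 (fully open) to 1 (shut). In form: [{"slide": [x, y, z], "angular": [ax, ay, az], "hand": hand}, ...]. A call has exactly 8 rows; each row is the pose to reach, as a shift and turn from the pose commanded when the call began, along the tool's axes at that moment; what a row does not reach only later rows make up. A row lasts 1/8 s, in which the tool goes at most 62.5 mm and 10.7 degrees, less where a joint would pass 70% of its speed; a pose out of reach is approached as far as the arm can. A call with a gripper value outside its range is refused whole. The fingers move at their own pace and stop on an object; "newtons" is the grip in N (left out, the last holds). Time passes only in rows, so rows that repeat a pose let the fingers close, or fill a call up. It gives the time, the measured TCP pose, the force, the opening and the grip force at its end, in the units of the state.
- r.sense(): the state, without advancing time (a new reading comes with each control period).
- r.snapshot(name): name is "scene" or "top" or "wrist"; returns a dict with "pixels" (480x640x3 uint8, red, green, blue), "depth" (480x640 float32, m along the optical axis (not along the pixel's ray), 0 where there is no reading), "intrinsics" (3x3 intrinsics, pixels), "R" (3x3) and "t" (3): a world point X has camera coordinates R X + t; the wrist camera has in their place "mount" (4x4, takes a point from camera to tool coordinates, whose origin is the TCP and whose axes are the flange's). Camera axes: x right, y down, z forward; pixel columns grow to the right and rows downward; lengths in m; the calibration is good to about 2 mm. A picture is of the moment at which its call begins: read the wrist's pose just before it.
- r.finish_job(): hands the job in; it is judged then, once.
The state is a dict: "t": time; "joint_pos": joint angles; "qd": joint speeds; "tau": joint torques, N m; "eef_pos": TCP position; "tcp_rot": TCP orientation; "ft_force": force on the tool from outside, world axes, zero at the start; "moment": the same for the moment, N m; "grip_width": finger opening in m; "finger_force": force on a finger pad.
Only numpy, scipy, OpenCV 4.12 (cv2) and the standard library are available. Lean on these libraries where they do the work, as an engineer would, in place of code of your own. Each camera call takes 0.05 s, during which the arm holds its last target. There are 200 camera calls.

TASK

In the rear beam of the photometer stands one reference cell. Take from the rack the cell of the same length, gripping it by its two frosted faces only and never touching a clear end window, and carry it upright to the spring seat in the front beam; set it centred in the seat's groove with its windows facing the two lens ports, and press it gently down until the seat is fully home and its shutter is open. Finish like that, still gripping the cell and holding the seat down with it (do not let go), fingers clear of the photometer; all other cells and the other things on the bench stay where they are.

Things in the scene. Friction and masses are not known exactly. Their poses are not given: they have to be found in the camera images.
- photometer: double-beam photometer, fixed: white chassis 200 x 182 mm, deck 30 mm above the bench; black finned lamp house (at -x) and grey detector house (+x) 42 mm high on the deck, 83 mm apart. Origin on the bench midway between them; x along the beams, y from the front (display, keys) to the back: front beam y -40 mm, rear beam +30, parking groove +83. Beams pass 15 mm above the cells' undersides
- reference_place (a point): floor centre of the fixed aluminium cradle in the rear (reference) beam, 34 mm above the bench; the reference cell standing here is the one in use. The two others are spares, parked in the black groove 53 mm farther back, 32.5 mm to either side
- sample_place (a point): middle of the front (sample) beam, halfway between its two lens ports, 34 mm above the bench: the cell's underside centre must be here when the seat is pressed home
- seat_floor (a point): floor centre of the spring seat's groove, moving with it: 42 mm above the bench at rest, 34 mm pressed home. The seat is an aluminium channel in the front beam, 62 mm long along it, open at top and ends; groove 15.5 mm wide, walls 6 mm high, 24.5 mm wide over all. At its lamp end, 36.5 mm from the middle, a dark shutter blade stands 27.5 mm above the floor
- seat (a joint): how far the spring seat is pressed down, m: 0 at rest (blade covers the lamp port), 0.008 at the stop (the blade's aperture is in line with the beam). The spring pushes back with about 2 N at first, 5 N at the stop, and lifts seat and cell again when let go
- rack: low grey plastic rack, 204 x 40 mm and 16 mm high, fixed. Origin on the bench under its middle, x along its groove. The groove is 15.5 mm wide, its floor is 6 mm above the bench; thin dividers make three places in a row, at x = -64, 0 and +64 mm, with one cell standing in each
- cell_10: 10 mm cell: upright glass cell 12.5 mm long (x, the light path), 12.5 mm wide (y), 45 mm high, on top a white lid 4 mm thick, 11 mm wide; 15 g. Origin at its underside centre, z up. The faces across y are frosted (matt grey-white), the end faces across x clear windows; starts in one of the rack's three places
- cell_20: 20 mm cell: upright glass cell 22.5 mm long (x, the light path), 12.5 mm wide (y), 45 mm high, on top a white lid 4 mm thick, 11 mm wide; 23 g. Origin at its underside centre, z up. The faces across y are frosted (matt grey-white), the end faces across x clear windows; starts in one of the rack's three places
- cell_50: 50 mm cell: upright glass cell 52.5 mm long (x, the light path), 12.5 mm wide (y), 45 mm high, on top a white lid 4 mm thick, 11 mm wide; 39 g. Origin at its underside centre, z up. The faces across y are frosted (matt grey-white), the end faces across x clear windows; starts in one of the rack's three places
- ref_10: 10 mm cell: upright glass cell 12.5 mm long (x, the light path), 12.5 mm wide (y), 45 mm high, on top a white lid 4 mm thick, 11 mm wide; 15 g. Origin at its underside centre, z up. The faces across y are frosted (matt grey-white), the end faces across x clear windows; reference cell; starts in the reference cradle or in the parking groove of the photometer
- ref_20: 20 mm cell: upright glass cell 22.5 mm long (x, the light path), 12.5 mm wide (y), 45 mm high, on top a white lid 4 mm thick, 11 mm wide; 23 g. Origin at its underside centre, z up. The faces across y are frosted (matt grey-white), the end faces across x clear windows; reference cell; starts in the reference cradle or in the parking groove of the photometer
- ref_50: 50 mm cell: upright glass cell 52.5 mm long (x, the light path), 12.5 mm wide (y), 45 mm high, on top a white lid 4 mm thick, 11 mm wide; 39 g. Origin at its underside centre, z up. The faces across y are frosted (matt grey-white), the end faces across x clear windows; reference cell; starts in the reference cradle or in the parking groove of the photometer
- cell_10_windows: the two clear end windows of cell_10 (not to be touched); same origin and axes as that cell
- cell_20_windows: the two clear end windows of cell_20 (not to be touched); same origin and axes as that cell
- cell_50_windows: the two clear end windows of cell_50 (not to be touched); same origin and axes as that cell
- ref_10_windows: the two clear end windows of ref_10 (not to be touched); same origin and axes as that cell
- ref_20_windows: the two clear end windows of ref_20 (not to be touched); same origin and axes as that cell
- ref_50_windows: the two clear end windows of ref_50 (not to be touched); same origin and axes as that cell
- timer: bench timer 58 x 66 x 21 mm, a bystander; origin at the centre of its underside
- marker_pen: marker pen 131 mm long lying on the bench, a bystander; origin under its middle, 13 mm thick, its length along y
- beaker: 100 ml beaker, 58 mm wide and 68 mm high, a bystander; origin at the centre of its underside
- dish: petri dish 60 mm wide, 16 mm high, a bystander; origin at the centre of its underside

How it is judged:
By the outcome, as a careful person would: the job done as asked, in the order asked, and still so for the second after the job is handed in, while the arm keeps its last pose, push and grip.
It also fails if it takes over 45 s, if anything falls off the work surface, if the arm or the gripper's body presses on something with over 40 N, if the wrist force passes 120 N, or if a joint passes its speed limit or range.

## Working session

There is one attempt and no reset: what is moved stays moved. The work goes in short steps, Python scripts to look and compute and a tool call to move; the robot and the scene stay as the last step left them, time stands still between calls to the robot, and variables do not carry over. Pictures are saved under pics/ and viewed, at most 10 in all, crops included, and the job is handed in when it is done.

Besides the shell and the picture viewer there is one more tool, called as name([rows], argument=value, ...), one row to a line, values as JSON. drive_tool: Moves the arm, as the interface text tells. Its arguments: {"type":"object","properties":{"commands":{"type":"array"},"newtons":{"type":"number"}},"required":["commands"]}

```bash
mkdir -p pics; cat > h.py <<'E'
import numpy as np, cv2
from workcell import r
def grab(n):
    s=r.sense(); d=r.snapshot(n); np.savez(n+'.npz',s_pos=s['eef_pos'],s_rot=s['tcp_rot'],**d); return s,d
E
python3 - <<'E'
from h import *
for n in ('scene','top'):
    s,d=grab(n); cv2.imwrite(f'pics/{n}1.png',cv2.cvtColor(d['pixels'],cv2.COLOR_RGB2BGR))
    print(n,d['intrinsics'],d['R'],d['t'])
print(s)
E
```

```text
scene [[514.89899948   0.         315.57241359]
 [  0.         514.89899948 237.78076859]
 [  0.           0.           1.        ]] [[ 0.70519448 -0.70891858 -0.0116271 ]
 [-0.40184735 -0.38611813 -0.83032011]
 [ 0.58413993  0.59020948 -0.55716543]] [-0.40464434  0.23638861  1.02598811]
top [[535.44622332   0.         310.45366692]
 [  0.         535.44622332 242.24579362]
 [  0.           0.           1.        ]] [[-3.59088032e-02 -9.99354871e-01  6.31499779e-04]
 [-9.78591802e-01  3.50345897e-02 -2.02806958e-01]
 [ 2.02653997e-01 -7.90053566e-03 -9.79218535e-01]] [-0.0285973   0.5488309   1.18408601]
{'t': 0.05, 'joint_pos': array([ 1.18378044,  0.41191134, -0.01271096,  1.59707334,  0.00560476,
        1.13430043, -0.08224908]), 'qd': array([ 0.00095266, -0.00133131, -0.0012827 , -0.00154262,  0.00040009,
       -0.00051218, -0.00025837]), 'tau': array([ 1.76111731e-03, -6.02393675e+01,  6.83761183e-01, -3.00418854e+01,
        1.38900254e-02,  6.60331963e-03,  1.74634613e-05]), 'eef_pos': array([ 0.19570984, -0.59306063,  0.24913394]), 'tcp_rot': array([-3.13994038e+00,  1.22611668e-04,  3.18792735e-01]), 'ft_force': array([ 0.79020634,  0.50175627, -0.58127905]), 'moment': array([-0.01778369,  0.00230663,  0.01969593]), 'finger_force': 0.0, 'grip_width': 0.08524312388775827}
```

View pics/scene1.png

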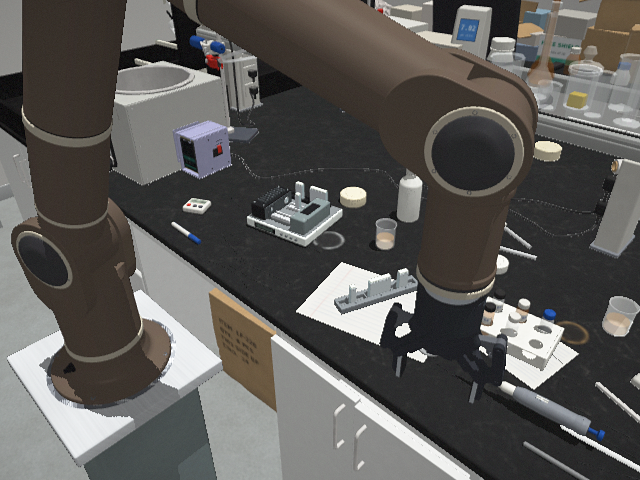

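View pics/top1.png

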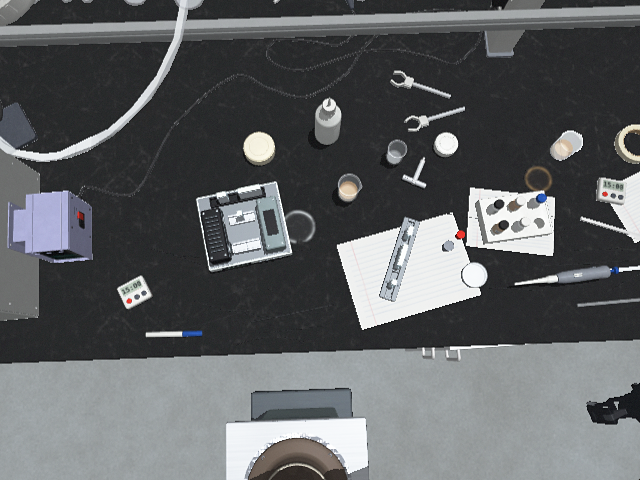

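The top view shows the photometer at about (243,226) and the rack at about (399,260), tilted. I'll take enlarged crops next.

```bash
python3 - <<'E'
from h import *
d=np.load('top.npz');p=cv2.cvtColor(d['pixels'],cv2.COLOR_RGB2BGR)
a=cv2.resize(p[175:280,190:300],None,fx=5,fy=5,interpolation=cv2.INTER_CUBIC)[:, :]
b=cv2.resize(p[210:310,370:425],None,fx=4.5,fy=5.25,interpolation=cv2.INTER_CUBIC)
cv2.imwrite('pics/crop1.png',np.hstack([a,b]))
K,R,t=d['intrinsics'],d['R'],d['t']
def ray(u,v,z):
    w=R.T@np.linalg.inv(K)@[u,v,1]; c=-R.T@t; return c+w*(z-c[2])/w[2]
print(ray(243,226,.05),ray(399,260,.02), -R.T@t)
s=r.sense();d=r.snapshot('wrist');print(d['mount'],d['intrinsics'])
E
```

```text
[0.59324511 0.10823813 0.05      ] [ 0.50451309 -0.25668244  0.02      ] [ 0.29609477 -0.038452    1.27080375]
[[ 5.31299474e-04 -9.49132221e-01 -3.14877349e-01  8.11767719e-02]
 [ 9.99999729e-01  3.43823798e-04  6.50936261e-04  1.66694749e-04]
 [-5.09562253e-04 -3.14877610e-01  9.49132146e-01 -1.23494471e-01]
 [ 0.00000000e+00  0.00000000e+00  0.00000000e+00  1.00000000e+00]] [[346.13501856   0.         316.72275168]
 [  0.         346.13501856 239.19241021]
 [  0.           0.           1.        ]]
```

View pics/crop1.png

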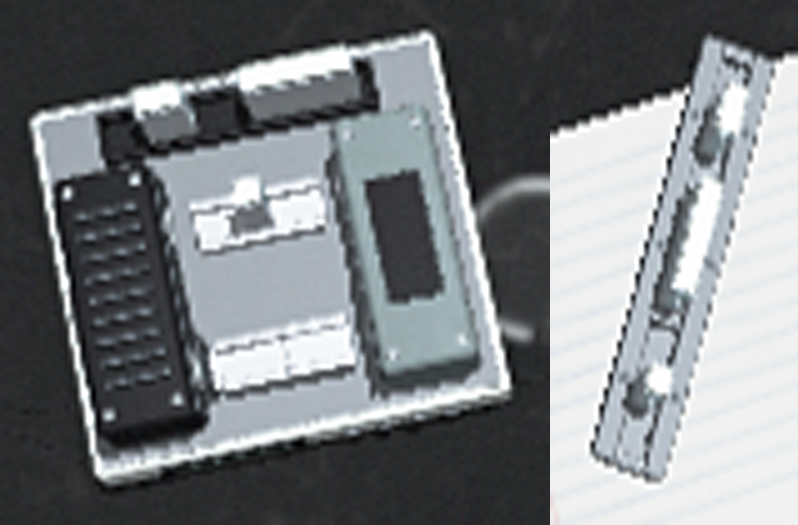

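The top crop shows the shortest cell in the rear cradle (lid at crop (250,190)). The parked cells are the 20 (160,95) and the 50 (295,75), so I need the 10 mm cell. In the rack the 50 is in the middle and the end cells still have to be told apart. I'll look with the wrist camera.

```bash
cat >> h.py <<'E'
from scipy.spatial.transform import Rotation as Ro
def plan(pos,yawdeg):
    s=r.sense(); R=Ro.from_euler('xyz',s['tcp_rot'])
    T=Ro.from_euler('xyz',[np.pi,0,np.radians(yawdeg)])
    print('at',np.round(s['eef_pos'],4),np.round(np.degrees(s['tcp_rot']),2),'t',s['t'])
    print('slide cm',np.round(R.inv().apply(np.array(pos)-s['eef_pos'])*100,2),'ang',np.round((R.inv()*T).as_rotvec(),4))
def wcam(d):
    Rt=Ro.from_euler('xyz',d['s_rot']).as_matrix(); M=d['mount']
    return Rt@M[:3,:3], Rt@M[:3,3]+d['s_pos']
def ray(d,u,v,z):
    if 'mount' in d: Rw,c=wcam(d)
    else: Rw=d['R'].T; c=-Rw@d['t']
    w=Rw@np.linalg.inv(d['intrinsics'])@[u,v,1]; return c+w*(z-c[2])/w[2]
E
python3 -c "
from h import *
plan([.505,-.257,.2],164)"
```

```text
at [ 0.1958 -0.5932  0.2493] [-179.93    0.     18.27] t 0.15
slide cm [ 39.9  -22.22   4.96] ang [-6.0000e-04 -1.6000e-03 -2.5435e+00]
```

drive_tool([
  {"slide": [39.9, -22.2, 0], "angular": [0, 0, -1.4], "hand": -1},
  {"slide": [39.9, -22.2, 0], "angular": [0, 0, -1.4], "hand": -1},
  {"slide": [39.9, -22.2, 0], "angular": [0, 0, -1.4], "hand": -1},
  {"slide": [39.9, -22.2, 0], "angular": [0, 0, -1.4], "hand": -1},
  {"slide": [39.9, -22.2, 0], "angular": [0, 0, -1.4], "hand": -1},
  {"slide": [39.9, -22.2, 0], "angular": [0, 0, -1.4], "hand": -1},
  {"slide": [39.9, -22.2, 2], "angular": [0, 0, -1.4], "hand": -1},
  {"slide": [39.9, -22.2, 5], "angular": [0, 0, -1.4], "hand": -1},
])

```text
t: 1.15
eef_pos: [0.5088, -0.2538, 0.201]
tcp_rot: [3.137, 0.001, 1.728]
ft_force: [-0.4, -1.8, 0.8]
grip_width: 0.0854
finger_force: 0.0
```

```bash
python3 -c "
from h import *
plan([.505,-.257,.18],164)"
```

```text
at [ 0.5088 -0.2538  0.201 ] [1.7974e+02 4.0000e-02 9.9030e+01] t 1.15
slide cm [-0.25 -0.44  2.1 ] ang [ 0.0036  0.0032 -1.134 ]
```

drive_tool([
  {"slide": [-0.3, -0.4, 2], "angular": [0, 0, -1.134], "hand": -1},
  {"slide": [-0.3, -0.4, 2], "angular": [0, 0, -1.134], "hand": -1},
  {"slide": [-0.3, -0.4, 2], "angular": [0, 0, -1.134], "hand": -1},
  {"slide": [-0.3, -0.4, 2], "angular": [0, 0, -1.134], "hand": -1},
  {"slide": [-0.3, -0.4, 2], "angular": [0, 0, -1.134], "hand": -1},
  {"slide": [-0.3, -0.4, 2], "angular": [0, 0, -1.134], "hand": -1},
  {"slide": [-0.3, -0.4, 2], "angular": [0, 0, -1.134], "hand": -1},
  {"slide": [-0.3, -0.4, 2], "angular": [0, 0, -1.134], "hand": -1},
])

```text
t: 2.15
eef_pos: [0.5015, -0.2613, 0.1798]
tcp_rot: [3.141, -0.0, 2.849]
ft_force: [0.6, 0.4, 0.2]
grip_width: 0.0854
finger_force: 0.0
```

```bash
python3 -c "
from h import *
s,d=grab('wrist'); print(s)
cv2.imwrite('pics/wrist1.png',cv2.cvtColor(d['pixels'],cv2.COLOR_RGB2BGR))"
```

```text
{'t': 2.15, 'joint_pos': array([ 0.91247002,  0.47317856, -0.68850246,  1.78704383,  0.34948685,
        1.00690411,  1.36579385]), 'qd': array([-0.00490141, -0.0046958 ,  0.00458779,  0.00078656,  0.0006692 ,
       -0.00140553,  0.00644555]), 'tau': array([ 1.68553507e-01, -5.42993653e+01, -8.72085392e+00, -2.62480152e+01,
        3.22290917e-02,  9.78940021e-03,  1.25080263e-01]), 'eef_pos': array([ 0.50152994, -0.2612971 ,  0.17981321]), 'tcp_rot': array([ 3.14143822e+00, -2.97005139e-04,  2.84874039e+00]), 'ft_force': array([0.64035836, 0.4001912 , 0.23590981]), 'moment': array([-0.03739138, -0.01912622, -0.07267998]), 'finger_force': 0.0, 'grip_width': 0.08541666990689714}
```

View pics/wrist1.png

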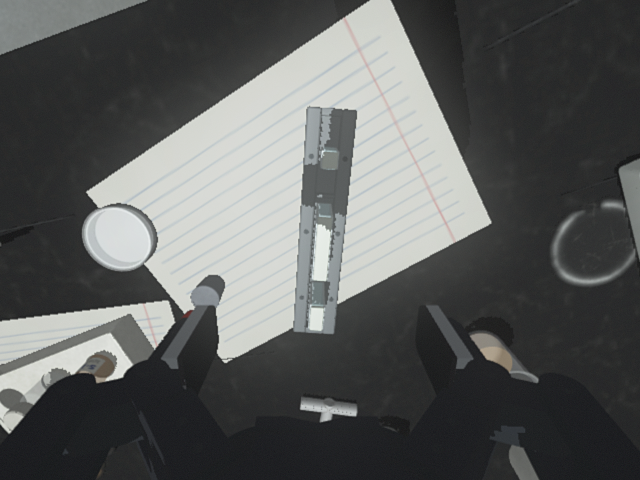

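The wrist view shows the rack from (330,108) to (315,333). The lids are at (330,157), (322,240) for the 50, and (316,318). I'll measure the lid lengths with depth.

```bash
cat >> h.py <<'E'
def cloud(d):
    D=d['depth'];v,u=np.mgrid[:480,:640];K=d['intrinsics']
    P=np.stack([(u-K[0,2])*D/K[0,0],(v-K[1,2])*D/K[1,1],D],-1)
    if 'mount' in d: Rw,c=wcam(d)
    else: Rw=d['R'].T; c=-Rw@d['t']
    return P@Rw.T+c
def blobs(W,m,amin=20):
    n,l,st,ce=cv2.connectedComponentsWithStats(m.astype(np.uint8))
    for i in range(1,n):
        if st[i,4]<amin: continue
        q=W[l==i]; (c,(a,b),an)=cv2.minAreaRect((q[:,:2]*1000).astype(np.float32))
        print('px',ce[i].round(1),'n',st[i,4],'c',np.round(c,1),'size',round(a,1),round(b,1),'ang',round(an,1),'z',np.median(q[:,2]).round(4),'mean',(q.mean(0)*1000).round(1))
E
python3 - <<'E'
from h import *
for n in('wrist','top'):
    d=dict(np.load(n+'.npz')); W=cloud(d)
    near=(abs(W[...,0]-.505)<.13)&(abs(W[...,1]+.257)<.07)&(d['depth']>0)
    print(n,'lids');blobs(W,near&(W[...,2]>.046)&(W[...,2]<.064),5)
    print('rack top');blobs(W,near&(W[...,2]>.01)&(W[...,2]<.022),60)
    print('bench z',np.median(W[...,2][near&(W[...,2]<.006)]))
    if n=='top':
        near=(abs(W[...,0]-.593)<.14)&(abs(W[...,1]-.108)<.14)&(d['depth']>0)
        print('lids');blobs(W,near&(W[...,2]>.0755)&(W[...,2]<.092),5)
        print('houses');blobs(W,near&(W[...,2]>.066)&(W[...,2]<.0755),60)
        print('deck');blobs(W,near&(W[...,2]>.024)&(W[...,2]<.036),60)
E
```

```text
wrist lids
px [329.2 159.6] n 333 c [ 450.  -236.5] size 12.5 13.3 ang 69.0 z 0.0544 mean [ 449.6 -236.5   53.6]
px [321.8 246.8] n 1073 c [ 512.4 -260.5] size 12.6 52.2 ang 68.9 z 0.0545 mean [ 510.8 -260.1   53.9]
px [315.9 315.9] n 424 c [ 568.8 -282.2] size 12.5 23.3 ang 69.0 z 0.0543 mean [ 567.2 -281.8   53.4]
rack top
px [322.6 213.7] n 6522 c [ 511.3 -260.1] size 40.0 204.5 ang 68.9 z 0.0155 mean [ 498.7 -255.5   15.4]
px [316.8 285.9] n 77 c [ 558.9 -278.9] size 12.2 2.8 ang 77.9 z 0.016 mean [ 558.8 -278.5   16. ]
bench z -4.1104320417151285e-05
top lids
px [409.6 231. ] n 58 c [ 566.7 -281. ] size 12.9 24.2 ang 69.2 z 0.0539 mean [ 566.4 -280.3   53.9]
px [402.2 254.8] n 129 c [ 511.2 -259.7] size 12.6 52.9 ang 69.1 z 0.054 mean [ 510.8 -259.1   54. ]
px [393.5 282.2] n 34 c [ 448.5 -235.9] size 12.9 13.7 ang 68.0 z 0.054 mean [ 448.  -234.8   53.1]
rack top
px [398.6 260. ] n 912 c [ 509.5 -258.9] size 40.3 204.2 ang 68.8 z 0.0156 mean [ 505.8 -256.8   15.7]
bench z 0.0002782494126061241
lids
px [248.5 188.9] n 127 c [674.3  91.2] size 13.7 53.0 ang 12.4 z 0.0825 mean [67
[... 1027 characters left out ...]
 [559.6 178.   78.2]
px [277.  239.4] n 5 c [551.9  28.2] size 7.4 2.9 ang 16.6 z 0.0763 mean [552.6  27.9  76.7]
px [217.6 241.6] n 5 c [552.  163.1] size 2.2 7.3 ang 24.0 z 0.0773 mean [552.1 163.1  77.5]
px [210.7 247.4] n 7 c [540. 178.] size 5.2 8.3 ang 25.7 z 0.0786 mean [539.1 178.6  77.9]
px [215.8 250.9] n 16 c [531.5 167.7] size 6.6 25.0 ang 19.0 z 0.0776 mean [530.6 167.2  77.5]
houses
px [270.4 222.9] n 950 c [594.5  43.1] size 125.4 47.3 ang 10.3 z 0.0718 mean [593.4  42.5  71.6]
px [214.6 234.9] n 913 c [571.2 171.4] size 125.1 47.9 ang 10.5 z 0.0716 mean [569.6 171.   71.5]
deck
px [245.1 227.4] n 2704 c [599.8 110.4] size 183.4 200.1 ang 10.6 z 0.0304 mean [594.8 105.6  30.4]
```

The target is the 10 mm cell, with its lid measuring 12.5 x 13.3 mm at (0.450,-0.2365). The rack axis is at -21.1°, so the tool yaw is 158.9°.

```bash
python3 -c "
from h import *
plan([.450,-.2365,.11],158.9)"
```

```text
at [ 0.5016 -0.2612  0.1799] [-1.8000e+02 -1.0000e-02  1.6326e+02] t 2.2
slide cm [5.65 0.88 6.99] ang [-0.     -0.0002  0.076 ]
```

drive_tool([
  {"slide": [3, 0.5, 0], "angular": [0, 0, 0.076], "hand": -1},
  {"slide": [5.65, 0.9, 3], "angular": [0, 0, 0.076], "hand": -1},
  {"slide": [5.65, 0.9, 6], "angular": [0, 0, 0.076], "hand": -1},
  {"slide": [5.65, 0.9, 7], "angular": [0, 0, 0.076], "hand": -1},
  {"slide": [5.65, 0.9, 7], "angular": [0, 0, 0.076], "hand": -1},
  {"slide": [5.65, 0.9, 7], "angular": [0, 0, 0.076], "hand": -1},
  {"slide": [5.65, 0.9, 7], "angular": [0, 0, 0.076], "hand": -1},
  {"slide": [5.65, 0.9, 7], "angular": [0, 0, 0.076], "hand": -1},
])

```text
t: 3.2
eef_pos: [0.4504, -0.2367, 0.1105]
tcp_rot: [-3.141, 0.001, 2.777]
ft_force: [-0.9, -0.4, -0.3]
grip_width: 0.0855
finger_force: 0.0
```

```bash
python3 - <<'E'
from h import *
s,d=grab('wrist'); d=dict(np.load('wrist.npz')); W=cloud(d)
near=(abs(W[...,0]-.505)<.13)&(abs(W[...,1]+.257)<.05)&(d['depth']>0)
blobs(W,near&(W[...,2]>.046)&(W[...,2]<.064),30)
plan([.450,-.2365,.04],158.9)
cv2.imwrite('pics/wrist2.png',cv2.cvtColor(d['pixels'],cv2.COLOR_RGB2BGR))
E
```

```text
px [317.1 269.9] n 515 c [ 449.6 -236.2] size 11.6 13.5 ang 69.0 z 0.0542 mean [ 448.4 -235.7   53.2]
px [316.5 366. ] n 1498 c [ 512.3 -260.4] size 12.5 53.4 ang 68.9 z 0.0544 mean [ 509.4 -259.3   53.6]
at [ 0.4503 -0.2367  0.1104] [-1.7999e+02  4.0000e-02  1.5908e+02] t 3.25
slide cm [0.03 0.01 7.04] ang [-0.0002  0.0006  0.0032]
```

View pics/wrist2.png

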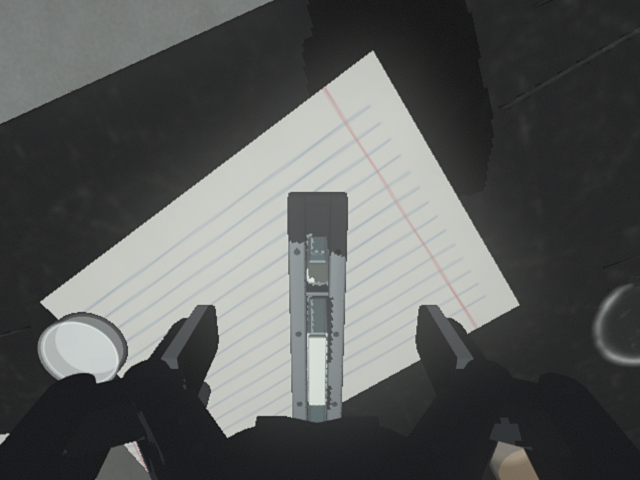

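The cell lid at (317,270) is centred between the finger pads at (216,417). I'll descend and grip.

drive_tool([
  {"slide": [0, 0, 3], "angular": [0, 0, 0.003], "hand": -1},
  {"slide": [0, 0, 5.5], "angular": [0, 0, 0.003], "hand": -1},
  {"slide": [0, 0, 7], "angular": [0, 0, 0.003], "hand": -1},
  {"slide": [0, 0, 7], "angular": [0, 0, 0.003], "hand": -0.5},
  {"slide": [0, 0, 7], "angular": [0, 0, 0.003], "hand": 0},
  {"slide": [0, 0, 7], "angular": [0, 0, 0.003], "hand": 0.4},
  {"slide": [0, 0, 7], "angular": [0, 0, 0.003], "hand": 0.5},
  {"slide": [0, 0, 7], "angular": [0, 0, 0.003], "hand": 0.6},
], newtons=30)

```text
t: 4.25
eef_pos: [0.4502, -0.2366, 0.0403]
tcp_rot: [-3.141, 0.001, 2.774]
ft_force: [0.1, 0.2, 0.3]
grip_width: 0.0175
finger_force: 0.0
```

drive_tool([
  {"slide": [0, 0, 0], "angular": [0, 0, 0], "hand": 0.65},
  {"slide": [0, 0, 0], "angular": [0, 0, 0], "hand": 0.7},
  {"slide": [0, 0, 0], "angular": [0, 0, 0], "hand": 0.8},
  {"slide": [0, 0, 0], "angular": [0, 0, 0], "hand": 1},
  {"slide": [0, 0, 0], "angular": [0, 0, 0], "hand": 1},
  {"slide": [0, 0, 0], "angular": [0, 0, 0], "hand": 1},
  {"slide": [0, 0, 0], "angular": [0, 0, 0], "hand": 1},
  {"slide": [0, 0, 0], "angular": [0, 0, 0], "hand": 1},
], newtons=30)

```text
t: 5.25
eef_pos: [0.4501, -0.2365, 0.0401]
tcp_rot: [-3.142, 0.0, 2.774]
ft_force: [-0.9, 0.2, 3.3]
grip_width: 0.0121
finger_force: 30.6
```

Gripped at 30 N with a 12.1 mm width. I'll lift it, then carry it to a viewing pose over the photometer.

drive_tool([
  {"slide": [0, 0, -0.5], "angular": [0, 0, 0], "hand": 1},
  {"slide": [0, 0, -1.5], "angular": [0, 0, 0], "hand": 1},
  {"slide": [0, 0, -3.5], "angular": [0, 0, 0], "hand": 1},
  {"slide": [0, 0, -6], "angular": [0, 0, 0], "hand": 1},
  {"slide": [0, 0, -10], "angular": [0, 0, 0], "hand": 1},
  {"slide": [0, 0, -14], "angular": [0, 0, 0], "hand": 1},
  {"slide": [0, 0, -16], "angular": [0, 0, 0], "hand": 1},
  {"slide": [0, 0, -16], "angular": [0, 0, 0], "hand": 1},
])

```text
t: 6.25
eef_pos: [0.4509, -0.2368, 0.2019]
tcp_rot: [-3.141, 0.004, 2.774]
ft_force: [0.3, -0.7, -0.7]
grip_width: 0.0123
finger_force: 30.3
```

```bash
python3 - <<'E'
from h import *
plan([.558,.041,.20],100.6)
E
```

```text
at [ 0.4509 -0.2368  0.2019] [-179.95    0.2   158.91] t 6.25
slide cm [ 0.   29.78  0.16] ang [9.0000e-04 3.7000e-03 1.0178e+00]
```

drive_tool([
  {"slide": [0, 3, 0.1], "angular": [0, 0, 0.12], "hand": 1},
  {"slide": [0, 8, 0.1], "angular": [0, 0, 0.28], "hand": 1},
  {"slide": [0, 13, 0.1], "angular": [0, 0, 0.44], "hand": 1},
  {"slide": [0, 18, 0.1], "angular": [0, 0, 0.6], "hand": 1},
  {"slide": [0, 23, 0.1], "angular": [0, 0, 0.76], "hand": 1},
  {"slide": [0, 27, 0.1], "angular": [0, 0, 0.92], "hand": 1},
  {"slide": [0, 29.3, 0.1], "angular": [0, 0, 1.018], "hand": 1},
  {"slide": [0, 29.8, 0.1], "angular": [0, 0, 1.018], "hand": 1},
])

```text
t: 7.25
eef_pos: [0.5568, 0.0435, 0.1979]
tcp_rot: [-3.14, -0.001, 1.76]
ft_force: [-1.4, -1.0, -0.3]
grip_width: 0.0122
finger_force: 30.1
```

drive_tool([
  {"slide": [0, 0, 0], "angular": [0, 0, 0], "hand": 1},
  {"slide": [0, 0, 0], "angular": [0, 0, 0], "hand": 1},
  {"slide": [0, 0, 0], "angular": [0, 0, 0], "hand": 1},
  {"slide": [0, 0, 0], "angular": [0, 0, 0], "hand": 1},
  {"slide": [0, 0, 0], "angular": [0, 0, 0], "hand": 1},
  {"slide": [0, 0, 0], "angular": [0, 0, 0], "hand": 1},
  {"slide": [0, 0, 0], "angular": [0, 0, 0], "hand": 1},
  {"slide": [0, 0, 0], "angular": [0, 0, 0], "hand": 1},
])

```text
t: 8.25
eef_pos: [0.5572, 0.0417, 0.199]
tcp_rot: [-3.142, 0.0, 1.756]
ft_force: [-0.5, -0.7, 0.9]
grip_width: 0.0119
finger_force: 30.1
```

```bash
python3 - <<'E'
from h import *
grab('wrist'); d=dict(np.load('wrist.npz')); W=cloud(d); print(d['s_pos'],np.degrees(d['s_rot']))
near=(abs(W[...,0]-.6)<.13)&(abs(W[...,1]-.108)<.11)&(d['depth']>.12)
z=W[...,2]
print('houses');blobs(W,near&(z>.066)&(z<.0755),100)
print('seat');blobs(W,near&(z>.0385)&(z<.0515)&(W[...,0]<.59),30)
print('lids');blobs(W,near&(z>.0785)&(z<.09),30)
print('cellhand');blobs(W,(d['depth']>0)&(d['depth']<.19)&(abs(W[...,0]-d['s_pos'][0])<.02)&(abs(W[...,1]-d['s_pos'][1])<.03),30)
cv2.imwrite('pics/wrist3.png',cv2.cvtColor(d['pixels'],cv2.COLOR_RGB2BGR))
E
```

```text
[0.557212   0.04165133 0.19896919] [-1.79998240e+02  1.49475787e-03  1.00607324e+02]
houses
px [375.3  53.4] n 13270 c [572.8 170.6] size 124.1 47.3 ang 10.7 z 0.0715 mean [572.  170.6  71.3]
px [492.3 108.4] n 243 c [658.2 153. ] size 3.1 22.7 ang 14.7 z 0.0705 mean [658.2 153.1  70.8]
px [321.3 101.9] n 106 c [542.6 135.7] size 25.3 1.3 ang 10.5 z 0.0688 mean [543.1 135.9  68.5]
px [478.6 199.5] n 450 c [669.7  90.6] size 53.9 13.2 ang 87.2 z 0.071 mean [669.8  91.   70.9]
px [365.9 241.3] n 9170 c [596.2  43.2] size 124.0 46.6 ang 10.7 z 0.0718 mean [595.3  44.3  71.6]
seat
px [307.5  97.4] n 50 c [533.8 138.5] size 28.8 1.7 ang 5.0 z 0.0479 mean [532.5 138.3  46.6]
px [358.4  96.5] n 105 c [569.6 145.9] size 40.0 1.5 ang 12.4 z 0.0486 mean [569.4 145.9  45.5]
px [320.2 148.8] n 2719 c [548.8 102.5] size 25.3 66.9 ang 10.6 z 0.0422 mean [548.7 103.3  43.6]
px [325.5 205.6] n 216 c [560.8  60.4] size 59.0 4.4 ang 13.6 z 0.0456 mean [561.4  60.4  45.6]
lids
px [508.4 107.3] n 717 c [663.7 154.3] size 12.6 22.8 ang 10.2 z 0.0823 mean [663.1 154.2  82.1]
px [422.4 158.1] n 328 c [617.9 112.8] size 12.6 12.0 ang 10.8 z 0.0823 mean [617.2 112.9  82. ]
px [492.3 203.6] n 1317 c [675.2  90.5] size 12.6 52.7 ang 10.9 z 0.0824 mean [674.6  91.3  82.1]
cellhand
px [320.5 399. ] n 24181 c [558.1  46.2] size 41.6 33.6 ang 11.7 z 0.2553 mean [556.1  54.1 244.2]
```

View pics/wrist3.png

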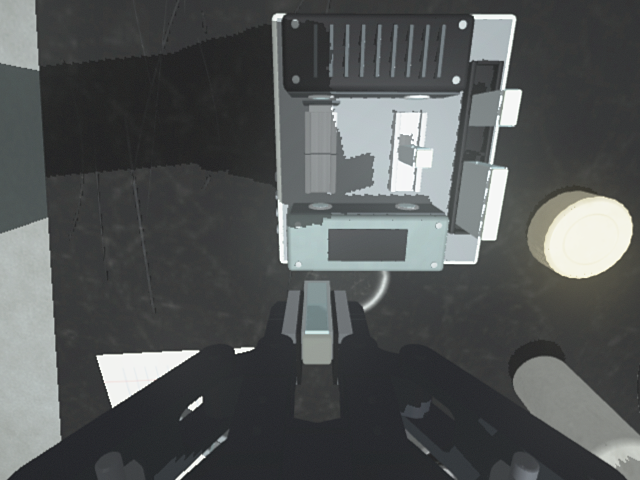

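The wrist view shows the seat at (320,149), the shutter blade near (320,100) and the held cell at (317,320) upright between the pads. Next I'll measure the held cell's offset in the tool frame.

```bash
cat >> h.py <<'E'
def held(d):
    W=cloud(d); Rt=Ro.from_euler('xyz',d['s_rot']).as_matrix(); T=(W-d['s_pos'])@Rt*1000
    m=(d['depth']>0)&(abs(T[...,0])<16)&(abs(T[...,1])<5.2)&(T[...,2]>-19)&(T[...,2]<-11)
    q=T[m]; print('lid n',len(q),'tool x',np.percentile(q[:,0],[1,99]).round(2),'y',np.percentile(T[(d['depth']>0)&(abs(T[...,0])<16)&(abs(T[...,1])<12)&(T[...,2]>-19)&(T[...,2]<-11)][:,1],[1,99]).round(2),'z',np.median(q[:,2]).round(2))
    m=(d['depth']>0)&(T[...,0]>3)&(T[...,0]<12)&(abs(T[...,1])<9)&(T[...,2]>-9)&(T[...,2]<34)
    q=T[m]; 
    for a in range(-8,34,7):
        k=q[(q[:,2]>=a)&(q[:,2]<a+7)]
        if len(k)>5: print(a,len(k),'x',np.median(k[:,0]).round(2),'y',np.percentile(k[:,1],[2,98]).round(2))
E
python3 - <<'E'
from h import *
d=dict(np.load('wrist.npz')); held(d)
plan([.5491,.0999,.11],100.65)
E
```

```text
lid n 837 tool x [-4.89  6.93] y [-11.34  11.38] z -14.38
-8 450 x 7.01 y [-8.53  8.65]
-1 397 x 6.97 y [-8.63  8.63]
6 328 x 6.94 y [-8.58  8.51]
13 242 x 6.82 y [-7.91  8.09]
20 172 x 6.72 y [-5.57  6.14]
27 147 x 6.66 y [-5.87  6.29]
at [0.5572 0.0416 0.1989] [-179.99   -0.    100.61] t 8.3
slide cm [5.88 0.28 8.89] ang [-0.0001 -0.     -0.0008]
```

drive_tool([
  {"slide": [2, 0.1, 0], "angular": [0, 0, 0], "hand": 1},
  {"slide": [4.5, 0.2, 0], "angular": [0, 0, 0], "hand": 1},
  {"slide": [5.82, 0.26, 1], "angular": [0, 0, 0], "hand": 1},
  {"slide": [5.82, 0.26, 4], "angular": [0, 0, 0], "hand": 1},
  {"slide": [5.82, 0.26, 7], "angular": [0, 0, 0], "hand": 1},
  {"slide": [5.82, 0.26, 9], "angular": [0, 0, 0], "hand": 1},
  {"slide": [5.82, 0.26, 9.8], "angular": [0, 0, 0], "hand": 1},
  {"slide": [5.82, 0.26, 9.8], "angular": [0, 0, 0], "hand": 1},
])

```text
t: 9.3
eef_pos: [0.5489, 0.0991, 0.1005]
tcp_rot: [-3.141, -0.0, 1.756]
ft_force: [-0.4, -0.4, -0.1]
grip_width: 0.012
finger_force: 30.1
```

drive_tool([
  {"slide": [0, 0, 0], "angular": [0, 0, 0], "hand": 1},
  {"slide": [0, 0, 0], "angular": [0, 0, 0], "hand": 1},
  {"slide": [0, 0, 0], "angular": [0, 0, 0], "hand": 1},
  {"slide": [0, 0, 0], "angular": [0, 0, 0], "hand": 1},
  {"slide": [0, 0, 0], "angular": [0, 0, 0], "hand": 1},
  {"slide": [0, 0, 0], "angular": [0, 0, 0], "hand": 1},
  {"slide": [0, 0, 0], "angular": [0, 0, 0], "hand": 1},
  {"slide": [0, 0, 0], "angular": [0, 0, 0], "hand": 1},
])

```text
t: 10.3
eef_pos: [0.5491, 0.0993, 0.101]
tcp_rot: [-3.142, -0.0, 1.756]
ft_force: [-0.5, 0.2, 0.4]
grip_width: 0.012
finger_force: 30.1
```

```bash
python3 - <<'E'
from h import *
grab('wrist'); d=dict(np.load('wrist.npz')); W=cloud(d)
near=(abs(W[...,0]-.549)<.03)&(abs(W[...,1]-.1)<.045)&(d['depth']>0); z=W[...,2]
print('seat');blobs(W,near&(z>.0385)&(z<.0515),30)
print('walls');blobs(W,near&(z>.0455)&(z<.0515),10)
print('floor');blobs(W,near&(z>.039)&(z<.0445),10)
held(d); plan([.5490,.0993,.08],100.65)
a=cv2.cvtColor(d['pixels'],cv2.COLOR_RGB2BGR)
s,t=grab('scene'); b=cv2.cvtColor(t['pixels'],cv2.COLOR_RGB2BGR)
cv2.imwrite('pics/pair.png',np.hstack([cv2.resize(a[150:450,200:440],(480,600)),cv2.resize(b[150:270,240:304+0],(320,600))]))
E
```

```text
seat
px [317.1 213.4] n 150 c [543.1 134.1] size 25.8 6.2 ang 10.1 z 0.0497 mean [543.  134.8  46.7]
px [316.9 254.4] n 2646 c [547.5 108.9] size 25.8 40.8 ang 10.5 z 0.0423 mean [547.3 110.9  44. ]
walls
px [317.1 211.8] n 92 c [542.7 136.3] size 25.8 1.8 ang 10.1 z 0.0504 mean [542.6 136.6  50.4]
px [298.7 257. ] n 517 c [537.7 107.8] size 4.4 39.5 ang 10.9 z 0.0476 mean [537.6 108.8  47.5]
px [334.9 257.4] n 526 c [557.3 111.6] size 4.5 39.2 ang 10.2 z 0.0475 mean [557.2 112.3  47.5]
floor
px [317.2 216. ] n 58 c [543.7 131.9] size 10.4 1.7 ang 11.3 z 0.0406 mean [543.5 131.9  40.7]
px [316.8 252.4] n 1586 c [547.8 108.2] size 15.6 39.3 ang 10.3 z 0.0417 mean [547.3 111.2  41.7]
lid n 858 tool x [-5.43  6.86] y [-11.26  11.4 ] z -14.37
-8 448 x 7.0 y [-8.63  8.63]
-1 396 x 6.97 y [-8.42  8.59]
6 337 x 6.92 y [-8.61  8.58]
13 240 x 6.81 y [-7.91  7.97]
20 163 x 6.65 y [-5.58  6.12]
27 152 x 6.61 y [-5.89  6.29]
at [0.5491 0.0993 0.101 ] [-180.    -0.   100.6] t 10.35
slide cm [ 0.   -0.01  2.1 ] ang [-0.     -0.     -0.0008]
```

View pics/pair.png

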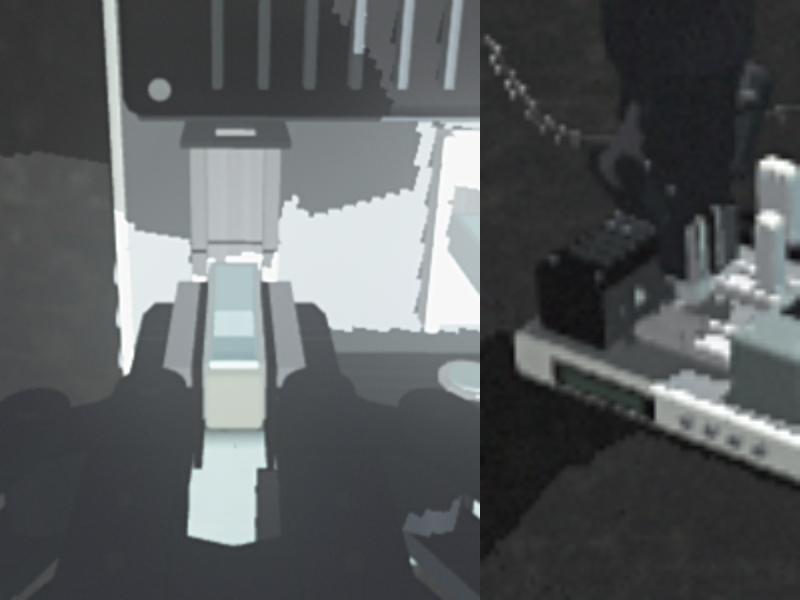

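The held cell hangs over the groove: pair crop cell (235,300), groove (235,200). The cell centre is at tool y +0.25 against the groove at +0.40, and at x about +0.6 against about +0.5, so it is aligned. I'll lower it gently.

drive_tool([
  {"slide": [0, 0, 0.5], "angular": [0, 0, 0], "hand": 1},
  {"slide": [0, 0.01, 1], "angular": [0, 0, 0], "hand": 1},
  {"slide": [0, 0.01, 1.5], "angular": [0, 0, 0], "hand": 1},
  {"slide": [0, 0.01, 1.9], "angular": [0, 0, 0], "hand": 1},
  {"slide": [0, 0.01, 2.2], "angular": [0, 0, 0], "hand": 1},
  {"slide": [0, 0.01, 2.4], "angular": [0, 0, 0], "hand": 1},
  {"slide": [0, 0.01, 2.6], "angular": [0, 0, 0], "hand": 1},
  {"slide": [0, 0.01, 2.7], "angular": [0, 0, 0], "hand": 1},
])

```text
t: 11.4
eef_pos: [0.5492, 0.0993, 0.0741]
tcp_rot: [3.141, 0.0, 1.756]
ft_force: [-1.3, -0.8, 3.2]
grip_width: 0.0117
finger_force: 30.5
```

drive_tool([
  {"slide": [0, 0, 0.1], "angular": [0, 0, 0], "hand": 1},
  {"slide": [0, 0, 0.2], "angular": [0, 0, 0], "hand": 1},
  {"slide": [0, 0, 0.3], "angular": [0, 0, 0], "hand": 1},
  {"slide": [0, 0, 0.35], "angular": [0, 0, 0], "hand": 1},
  {"slide": [0, 0, 0.35], "angular": [0, 0, 0], "hand": 1},
  {"slide": [0, 0, 0.35], "angular": [0, 0, 0], "hand": 1},
  {"slide": [0, 0, 0.35], "angular": [0, 0, 0], "hand": 1},
  {"slide": [0, 0, 0.35], "angular": [0, 0, 0], "hand": 1},
])

```text
t: 12.4
eef_pos: [0.5492, 0.0993, 0.0705]
tcp_rot: [3.142, 0.0, 1.756]
ft_force: [-1.0, -0.3, 2.7]
grip_width: 0.012
finger_force: 30.6
```

drive_tool([
  {"slide": [0, 0, 0.05], "angular": [0, 0, 0], "hand": 1},
  {"slide": [0, 0, 0.1], "angular": [0, 0, 0], "hand": 1},
  {"slide": [0, 0, 0.15], "angular": [0, 0, 0], "hand": 1},
  {"slide": [0, 0, 0.2], "angular": [0, 0, 0], "hand": 1},
  {"slide": [0, 0, 0.2], "angular": [0, 0, 0], "hand": 1},
  {"slide": [0, 0, 0.2], "angular": [0, 0, 0], "hand": 1},
  {"slide": [0, 0, 0.2], "angular": [0, 0, 0], "hand": 1},
  {"slide": [0, 0, 0.2], "angular": [0, 0, 0], "hand": 1},
])

```text
t: 13.4
eef_pos: [0.5492, 0.0993, 0.0685]
tcp_rot: [3.141, 0.0, 1.756]
ft_force: [-1.3, 1.1, 4.7]
grip_width: 0.012
finger_force: 30.7
```

drive_tool([
  {"slide": [0, 0, 0.03], "angular": [0, 0, 0], "hand": 1},
  {"slide": [0, 0, 0.06], "angular": [0, 0, 0], "hand": 1},
  {"slide": [0, 0, 0.1], "angular": [0, 0, 0], "hand": 1},
  {"slide": [0, 0, 0.1], "angular": [0, 0, 0], "hand": 1},
  {"slide": [0, 0, 0.1], "angular": [0, 0, 0], "hand": 1},
  {"slide": [0, 0, 0.1], "angular": [0, 0, 0], "hand": 1},
  {"slide": [0, 0, 0.1], "angular": [0, 0, 0], "hand": 1},
  {"slide": [0, 0, 0.1], "angular": [0, 0, 0], "hand": 1},
])

```text
t: 14.4
eef_pos: [0.5492, 0.0993, 0.068]
tcp_rot: [3.141, 0.0, 1.756]
ft_force: [-1.8, 0.1, 10.1]
grip_width: 0.0118
finger_force: 31.6
```

```bash
python3 - <<'E'
from h import *
print(r.sense()['ft_force'],r.sense()['eef_pos'])
grab('wrist'); d=dict(np.load('wrist.npz')); W=cloud(d)
near=(abs(W[...,0]-.549)<.03)&(abs(W[...,1]-.1)<.045)&(d['depth']>0); z=W[...,2]
blobs(W,near&(z>.032)&(z<.0365),30);print('walls')
blobs(W,near&(z>.0375)&(z<.0435),30); held(d)
a=cv2.cvtColor(d['pixels'],cv2.COLOR_RGB2BGR)
s,t=grab('scene'); b=cv2.cvtColor(t['pixels'],cv2.COLOR_RGB2BGR)
cv2.imwrite('pics/pair2.png',np.hstack([cv2.resize(a[150:450,200:440],(480,600)),cv2.resize(b[150:270,240:304],(320,600))]))
E
```

```text
[-1.78470976  0.11797737 10.13067181] [0.54924596 0.09932253 0.0679817 ]
px [317.4 231.5] n 42 c [543.8 130.8] size 10.6 0.8 ang 11.9 z 0.033 mean [544.  130.9  33. ]
px [316.5 262.9] n 1363 c [546.9 113.3] size 15.7 26.6 ang 10.5 z 0.0337 mean [546.6 115.   33.7]
walls
px [295.7 265.4] n 463 c [536.7 113.6] size 4.4 25.2 ang 9.8 z 0.0394 mean [536.7 114.3  39.4]
px [337.4 265.9] n 451 c [556.3 117.4] size 4.3 25.6 ang 11.4 z 0.0395 mean [556.2 117.7  39.4]
px [317.  286.6] n 153 c [548.4 105. ] size 12.1 3.2 ang 9.6 z 0.0408 mean [548.5 106.   40.7]
px [316.7 367. ] n 143 c [556.9  60.2] size 15.4 3.0 ang 9.2 z 0.0409 mean [556.9  60.3  40.8]
lid n 857 tool x [-5.17  6.85] y [-11.29  11.39] z -14.42
-8 453 x 7.01 y [-8.61  8.51]
-1 398 x 7.0 y [-8.5   8.69]
6 335 x 6.93 y [-8.62  8.7 ]
13 232 x 6.73 y [-7.91  7.76]
20 182 x 6.7 y [-5.6   6.09]
27 329 x 6.93 y [-8.68  8.71]
```

View pics/pair2.png

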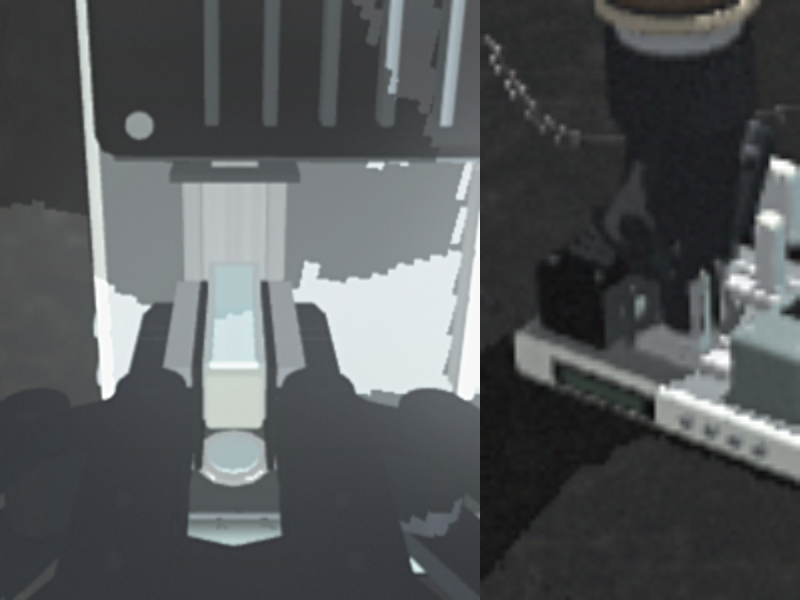

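The seat floor has dropped from 42 to 34 mm and the force stepped from 4.7 to 10 N, so the seat is on its stop. The cell (crop (235,310)) sits upright between the walls, not slipped in the grip, and in line with the detector lens at (235,455). The fingertips are about 9 mm above the walls. I'll hand it in.

```bash
python3 -c "
from workcell import r
print(r.finish_job())"
```

```text
the job is handed in; nothing more can be done
None
```

The job is handed in: the 10 mm cell, matching the reference, is gripped by its frosted faces and holds the front-beam seat down on its stop, which should leave the shutter open (I did not see its aperture directly).

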